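Clamp the tube rack on the bench shaker

TASK

The loaded tube rack stands loose on the shaker's platform. Hold the T-handle of the platform clamp and turn it clockwise until the rack is pushed against its stop and you clearly feel the screw stiffen, so that the rack is firmly clamped; do not wrench it tighter than that. Then let go of the handle, and leave the rack upright and the other things on the bench where they stand.

Things in the scene. Friction and masses are not known exactly. Their poses are not given: they have to be found in the camera images.
- shaker: Fixed white bench shaker, aluminium platform 320 mm (x) by 280 mm (y), its top 80 mm above the bench; origin on the bench under its centre, x from the clamp towards the rack, z up. Behind the rack (+x) a stop bar 32 mm high, 210 mm wide is bolted across the platform; it is set differently each time, by up to 9 mm, and its place is not reported.
- spindle_foot (a point): Where the clamp's spindle leaves the grey clamp head (55 x 85 mm, 116 mm high above the bench) at the platform's -x end: shaker x -85, y 0, z 116 mm. The spindle is 10 mm thick and leans away from the rack, 27 degrees from vertical; a collar 34 mm across covers its first 12 mm.
- handle_grip (a point): Centre of the T-handle's black cross bar (70 mm long, 14 wide, 14 deep), on the spindle's axis 58 mm out from the head. The point turns with the handle: its x lies along the bar, its z points outwards along the spindle, away from the head, 27 degrees from vertical. The handle does not move along its axis. The screw's own friction is 0.20 N m, 0.01 to 0.03 more while it pushes the rack.
- handle (a joint): Turn of the T-handle, rad, growing clockwise as seen looking down on the handle along the spindle; clockwise moves the jaw to the rack, 4 mm per rad. Takes 2 to 6.5 rad. Once the rack meets the stop the torque climbs, up to 0.05 N m per 0.25 rad: 0.10 to 0.20 N m above free turning is well clamped, 0.35 above is over-tightened. The screw holds when let go.
- jaw: Sliding aluminium jaw, 110 mm wide and 42 mm high, with a springy rubber buffer (100 mm wide, 12 N per mm) on its face; origin at the middle of the buffer's face at platform height, x towards the rack. Only the screw moves it.
- rack: Black plastic tube rack, 70 mm (x) by 170 mm (y) by 48 mm high, with glass tubes standing to 80 mm above its underside; origin at the centre of its underside, z up. It stands loose on the platform between jaw and stop. Weighs 0.3 to 0.65 kg.
- bottle: Bystander: reagent bottle 64 mm across, 150 mm high; origin under its centre.
- jar: Bystander: jar 70 mm across, 85 mm high; origin under its centre.
- tip_box: Bystander: pipette tip box, grey with a white lid, 120 x 85 x 55 mm; origin under its centre.
Mind the look-alikes: they are no part of the job. What is shaped like the rack but pink is not meant.

How it is judged:
By the outcome, as a careful person would: the job done as asked, in the order asked, and still so for the second after the job is handed in, with the robot touching nothing.
It also fails if it takes over 72 s, if anything falls off the work surface, if the arm or the gripper's body presses on something with over 40 N, if the wrist force passes 120 N, or if a joint passes its speed limit or range.

ROBOT

A 6-joint arm with a two-finger parallel gripper is mounted at the origin on the work surface. World frame = base frame: x ahead of the robot, y to its left, z up, the work surface at z = 0. Lengths are in m, angles in degrees, forces in N, time in s.
With the tool pointing down it reaches from about 0.325 to 0.775 m from the base axis. Payload 5.5 kg.
Tool frame: the origin (TCP) lies midway between the tips of the shut fingers; the grasp point (between the pads) lies ctrl.hold_point_z behind it (ctrl.hold_point_z is the distance from the TCP to the grasp point, in m); z points along the fingers, y is the direction in which the jaws open and shut (so a half turn about z gives the same grasp; the last joint's range is limited). The gripper opens to 88 mm and grips with 3 to 60 N. Pads are 20 mm wide; open, the fingers measure 115 mm over their backs; the gripper's body (75 mm by 178 mm) begins 61 mm behind the grasp point.
Start: joints at [60.006, 5.22, 70.514, -0, 104.267, -3.249], TCP at [0.27, 0.536, 0.223] pointing down, gripper open.
Joint ranges: [-164.24, 164.24], [-49.07, 125.15], [9.68, 141.18], [-86.29, 266.29], [3.28, 154.24], [-151.56, 151.56]. Speed limits (degrees/s): [147.25, 147.25, 172.46, 180, 180, 180].

INTERFACE

Orientations are given as a 3x3 rotation matrix whose columns are the frame's x, y, z axes.
In Python, from plant import ctrl gives the robot as it stands. The module is installed in compiled form; this text tells all that it offers.
- The arm moves only by the tool send_rows, never from a script. Its arguments are lists of equal length, an entry for each row: "gripper": the opening, from 0 (shut) to 1 (fully open); "linear": the shift along the tool's x, y, z in mm, a list of three; "turn": the turn about the tool's z in degrees. In form: {"gripper": [gripper, ...], "linear": [[x, y, z], ...], "turn": [turn, ...]}. A call has exactly 5 rows; each row is the pose to reach, as a shift and turn from the pose commanded when the call began, along the tool's axes at that moment; what a row does not reach only later rows make up. A row lasts 1/10 s, in which the tool goes at most 50 mm and 8.59 degrees, less where a joint would pass 70% of its speed; a pose out of reach is approached as far as the arm can. A call with a gripper value outside its range is refused whole. The fingers move at their own pace and stop on an object; "newtons" is the grip in N (left out, the last holds). Time passes only in rows, so rows that repeat a pose let the fingers close, or fill a call up. It gives the time, the measured TCP pose, the force and the opening at its end, in the units of the state.
- ctrl.state(): the state, without advancing time (a new reading comes with each control period).
- ctrl.read_camera(name): name is "scene" or "top" or "wrist"; returns the picture (480x640x3 uint8, blue, green, red); there is no depth.
- ctrl.calibration(name): a dict with "mtx" (3x3 intrinsics, pixels), "position" and "rotation" of the camera in the world; the wrist camera has in their place "mount" (4x4, takes a point from camera to tool coordinates, whose origin is the TCP and whose axes are the flange's). Camera axes: x right, y down, z forward; pixel columns grow to the right and rows downward; lengths in m; the calibration is good to about 2 mm. A picture is of the moment at which its call begins: read the wrist's pose just before it. calibration takes no time and is no camera call.
- ctrl.sign_off(): hands the job in, once; it reports no verdict.
Trained networks look in the newest picture that a camera, given by its name, has taken for a name from the list of things; names that differ only in an ending like _2 or _b are one class to them, and where a whole thing is asked for, a point or a joint stands for the part that bears it (a point fixed in the world has none). Each returns a list of dicts, best first, with "confidence" (0 to 1); they miss things now and then, are a little off and sometimes report something else, mostly with a low value. They report only what shows in the picture. A call takes as long as a camera call. They do not tell look-alikes from the thing itself.
- ctrl.look_for(camera, thing): "centre" ([row, column] as shares, 0 to 1, of the picture: columns of its width, rows of its height, amid what is visible of it).
The state is a dict: "clock": time; "qpos": joint angles; "qd": joint speeds; "tau": joint torques, N m; "ee_pos": TCP position; "tool_rot": TCP orientation; "ft_force": force on the tool from outside, world axes, zero at the start; "torque": the same for the moment, N m; "width": opening from 0.0 (shut) to 1.0 (fully open).
Only numpy, scipy, OpenCV 4.12 (cv2) and the standard library are available. Lean on these libraries where they do the work, as an engineer would, in place of code of your own. Each camera call takes 0.05 s, during which the arm holds its last target.

## Working session

There is one attempt and no reset: what is moved stays moved. The work goes in short steps, Python scripts to look and compute and a tool call to move; the robot and the scene stay as the last step left them, time stands still between calls to the robot, and variables do not carry over. Pictures are saved under pics/ and viewed, and the job is handed in when it is done.

Besides the shell and the picture viewer there is one more tool, called after ">>>" as name([rows], argument=value, ...), one row to a line, values as JSON. send_rows: Moves the arm, as the interface text tells. Its arguments: {"type":"object","properties":{"gripper":{"type":"array"},"linear":{"type":"array"},"turn":{"type":"array"},"newtons":{"type":"number"}},"required":["gripper","linear","turn"]}

```bash
mkdir -p pics; ls
python3 - <<'E'
from plant import ctrl
import cv2,numpy as np
for n in ["scene","top"]:
    im=ctrl.read_camera(n); cv2.imwrite(f"pics/{n}0.png",im)
    for t in ["shaker","handle_grip","jaw","rack","handle"]:
        print(n,t,[(round(d['confidence'],2),[round(float(d['centre'][1])*640),round(float(d['centre'][0])*480)]) for d in ctrl.look_for(n,t)][:4])
    c=ctrl.calibration(n); print({k:np.round(v,4).tolist() for k,v in c.items()})
print(ctrl.calibration("wrist")); print(ctrl.state(), ctrl.hold_point_z)
E
```

```text
pics
scene shaker [(0.9, [307, 279])]
scene handle_grip [(0.83, [327, 188])]
scene jaw [(0.63, [314, 225])]
scene rack [(0.97, [501, 303]), (0.59, [283, 234])]
scene handle [(0.8, [327, 186]), (0.19, [394, 302])]
{'mtx': [[561.1451, 0.0, 323.9282], [0.0, 561.1451, 242.0136], [0.0, 0.0, 1.0]], 'position': [1.0702, 0.5139, 0.8447], 'rotation': [[-0.7014, 0.505, -0.503], [0.7126, 0.5122, -0.4795], [0.0155, -0.6947, -0.7191]]}
top shaker [(0.56, [343, 235]), (0.54, [354, 260])]
top handle_grip [(0.97, [357, 263]), (0.64, [345, 202])]
top jaw [(0.56, [348, 230])]
top rack [(0.95, [345, 199]), (0.81, [172, 372])]
top handle [(0.56, [356, 259])]
{'mtx': [[560.5305, 0.0, 319.0296], [0.0, 560.5305, 239.5703], [0.0, 0.0, 1.0]], 'position': [0.3451, 0.0535, 1.0133], 'rotation': [[-0.189, -0.9593, 0.2096], [-0.982, 0.1841, -0.0429], [0.0025, -0.2139, -0.9769]]}
{'mtx': array([[382.12697786,   0.        , 314.39129126],
       [  0.        , 382.12697786, 241.83417562],
       [  0.        ,   0.        ,   1.        ]]), 'mount': array([[-4.73770984e-04, -9.65168332e-01, -2.61629254e-01,
       
[... 341 characters left out ...]
7.05146377e+01,  8.85395121e-04,
        1.04268032e+02, -3.24627079e+00]), 'qd': array([ 0.01097853,  0.00047925, -0.09221754,  0.0024622 ,  0.11737564,
       -0.0507111 ]), 'tau': array([-6.29184997e-04, -4.45875156e+01, -4.06286108e+01,  6.98752119e-02,
        1.92107493e-02,  6.30435267e-06]), 'ee_pos': array([0.27002136, 0.53581002, 0.22262133]), 'tool_rot': array([[-8.92992249e-01,  4.50072040e-01, -3.54827962e-05],
       [ 4.50072041e-01,  8.92992249e-01, -3.15134164e-05],
       [ 1.75025544e-05, -4.41110511e-05, -9.99999999e-01]]), 'ft_force': array([ 0.66483221, -0.74432155, -0.0559253 ]), 'torque': array([0.02912334, 0.03794013, 0.03595164]), 'width': 1.0020327480726123} 0.0187
```

View pics/scene0.png

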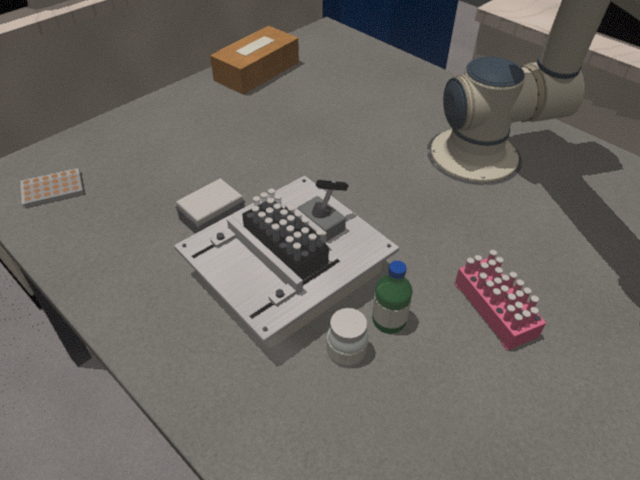

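View pics/top0.png

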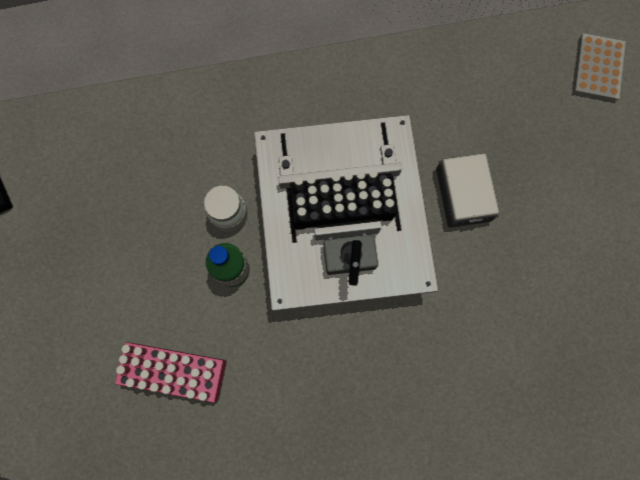

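Run:
```python
import cv2
a=cv2.imread("pics/top0.png")[105:320,245:445]; cv2.imwrite("pics/top0c.png",cv2.resize(a,None,fx=2.75,fy=2.75,interpolation=cv2.INTER_CUBIC))
a=cv2.imread("pics/scene0.png")[165:350,165:410]; cv2.imwrite("pics/scene0c.png",cv2.resize(a,None,fx=3.2,fy=3.2,interpolation=cv2.INTER_CUBIC))
```

```text
(no output)
```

View pics/top0c.png

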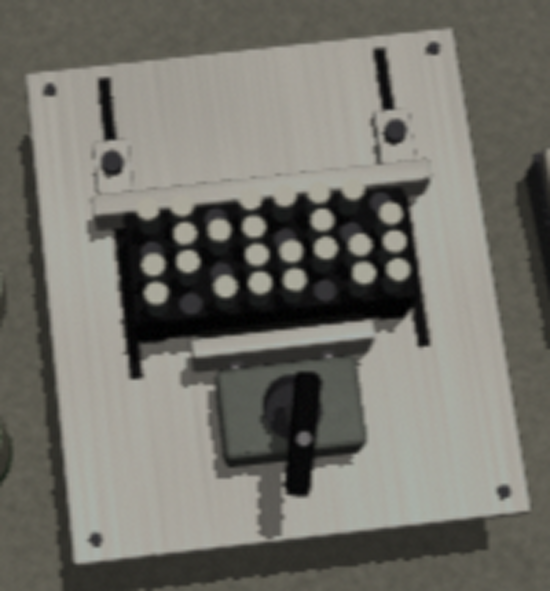

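View pics/scene0c.png

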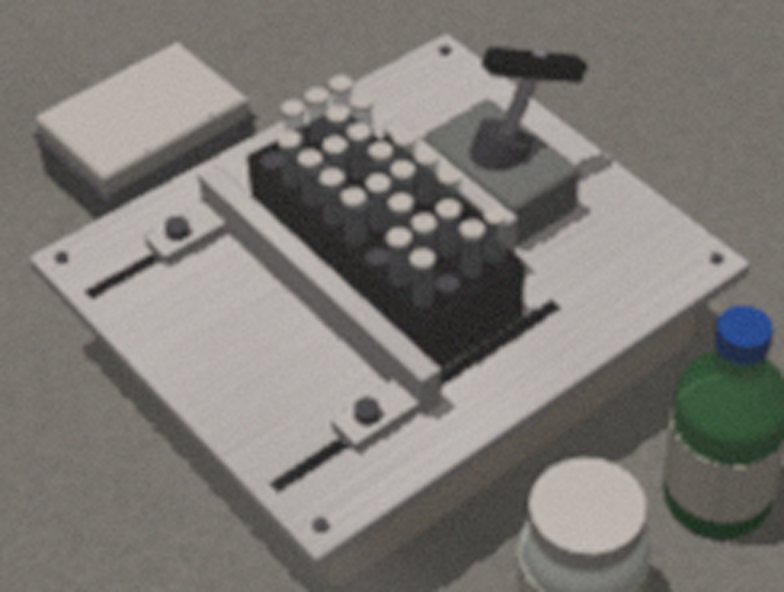

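```bash
cat > h.py <<'E'
import numpy as np
from plant import ctrl
from scipy.optimize import least_squares
def proj(n,P):
    c=ctrl.calibration(n); p=(np.atleast_2d(P)-c['position'])@np.array(c['rotation']); p=p@np.array(c['mtx']).T
    return p[:,:2]/p[:,2:]
def tf(s,P):
    x,y,a=s[:3]; R=np.array([[np.cos(a),-np.sin(a),0],[np.sin(a),np.cos(a),0],[0,0,1]])
    return np.atleast_2d(P)@R.T+[x,y,0]
E
python3 - <<'E'
from h import *
C=np.array([[.16,.14,.08],[.16,-.14,.08],[-.16,-.14,.08],[-.16,.14,.08]])
T=np.array([[27,73],[452,28],[530,512],[76,563]])/2.75+[245,105]
S=np.array([[318,558],[32,260],[447,35],[750,265]])/3.2+165
for w in [(1,0),(0,1),(1,1)]:
    f=lambda s: np.r_[w[0]*(proj("top",tf(s,C))-T).ravel(),w[1]*(proj("scene",tf(s,C))-S).ravel()]
    r=least_squares(f,[.5,0,0]); print(r.x,np.degrees(r.x[2]),np.round(f(r.x),1))
s=r.x; np.save("s.npy",s)
t=np.radians(27); ax=np.array([-np.sin(t),0,np.cos(t)]); foot=np.array([-.085,0,.116]); g=foot+.058*ax
print("grip",tf(s,g), tf([0,0,s[2]],ax))
b=np.array([np.cos(t),0,np.sin(t)])
for n,c,k,o in [("top",None,2.75,(245,105)),("scene",None,3.2,(165,165))]:
    for P in [g,foot,g+.035*b,g-.035*b]:
        print(n,np.round((proj(n,tf(s,P))-o)*k))
E
```

```text
[ 0.59094816 -0.0392931  -0.0753506 ] -4.317271498157189 [-0.5 -0.4  0.6 -0.6  0.8  0.1 -0.9  0.8 -0.  -0.  -0.  -0.  -0.  -0.
  0.  -0. ]
[ 0.5922603  -0.03623601 -0.07170274] -4.1082641280487735 [-0.  -0.  -0.  -0.  -0.  -0.  -0.   0.   0.   1.2 -1.1 -0.9  0.1 -0.8
  1.  -0.5]
[ 0.59127446 -0.03818588 -0.073599  ] -4.216912351449498 [-1.3 -0.3 -0.2 -0.8  0.2 -0.2 -1.4  0.8 -0.5  0.1 -1.3 -1.9 -0.  -1.4
  0.6 -1.2]
grip [[ 0.4802444  -0.02999939  0.16767838]] [[-0.45276146  0.03338309  0.89100652]]
top [[301. 435.]]
top [[290. 406.]]
top [[296. 374.]]
top [[307. 494.]]
scene [[536.  64.]]
scene [[501. 149.]]
scene [[496.  65.]]
scene [[574.  62.]]
```

```bash
cat >> h.py <<'E'
t27=np.radians(27); AX=np.array([-np.sin(t27),0,np.cos(t27)]); E1=np.array([np.cos(t27),0,np.sin(t27)]); E2=np.array([0,1.,0])
FOOT=np.array([-.085,0,.116]); G=FOOT+.058*AX
def bar(th): return np.cos(th)*E1+np.sin(th)*E2
E
python3 - <<'E'
from h import *
s=np.load("s.npy")
def ends(th,d): 
    g=G+[d[0],d[1],0]
    return np.array([g+.035*bar(th),g-.035*bar(th)])
To=np.array([[306,375],[297,495]])/2.75+[245,105]; So=np.array([[484,60],[585,70]])/3.2+165
for w in [(1,0),(0,1),(1,1)]:
    f=lambda p: np.r_[w[0]*(proj("top",tf(s,ends(p[0],p[1:])))-To).ravel(),w[1]*(proj("scene",tf(s,ends(p[0],p[1:])))-So).ravel()]
    r=least_squares(f,[0.,0,0]); print(np.degrees(r.x[0]),r.x[1:],np.round(f(r.x),1))
    print("world heading",np.degrees(np.arctan2(*tf([0,0,s[2]],bar(r.x[0]))[0][[1,0]])), tf(s,G+np.r_[r.x[1:],0]))
st=ctrl.state(); R=st['tool_rot']
for h in [.10,0]:
    print(h,(R.T@(np.array([.48,-.03,.149+h])-st['ee_pos']))*1000)
E
```

```text
-9.105757011650272 [-6.16700949e-04 -5.59169132e-05] [ 0.  -0.1 -0.   0.1  0.   0.  -0.  -0. ]
world heading -14.414403959443488 [[ 0.47962526 -0.03000981  0.16767838]]
-15.804024059412642 [0.00095094 0.00076659] [ 0.  -0.  -0.  -0.   0.5 -0.5 -0.6  0.6]
world heading -21.84047906121061 [[ 0.48124914 -0.0293048   0.16767838]]
-10.891664495305573 [-1.76833936e-04  5.93440311e-05] [ 0.6 -0.3 -0.8 -0.2  1.5 -0.2 -1.2 -0.7]
world heading -16.403171895905597 [[ 0.48007241 -0.02992721  0.16767838]]
0.1 [-442.16410432 -410.75961173  -26.36829426]
0 [-442.16585457 -410.75520062   73.63170563]
```

>>> send_rows([
  [-37,-34,-5],
  [-74,-68,-10],
  [-110,-102,-20],
  [-146,-136,-26],
  [-182,-170,-26],
], gripper=[1,1,1,1,1], turn=[-3,-6,-9,-11,-11])

```text
clock: 1.1
ee_pos: [0.3562, 0.3014, 0.2499]
tool_rot: [[-0.963, 0.27, 0.002], [0.27, 0.963, 0.001], [-0.002, 0.002, -1.0]]
ft_force: [0.4, 0.1, 0.6]
width: 1.0
```

```bash
cat >> h.py <<'E'
def where(target,alpha):
    st=ctrl.state(); R=st['tool_rot']
    a=np.degrees(np.arctan2(R[1,0],R[0,0]))
    print("t",st['clock'],"q6",st['qpos'][5].round(1),"pos",st['ee_pos'].round(4),"alpha",a.round(2),"w",round(st['width'],3),"F",st['ft_force'].round(2),"M",st['torque'].round(3))
    print("need lin",(R.T@(np.array(target)-st['ee_pos'])*1000).round(1),"turn",round((a-alpha+180)%360-180,2))
E
python3 -c "
from h import *
where([.48,-.03,.249],164)"
```

```text
t 1.1 q6 -38.3 pos [0.3562 0.3014 0.2499] alpha 164.35 w 1.0 F [0.43 0.07 0.56] M [ 0.006 -0.024  0.061]
need lin [-208.6 -285.7    0.8] turn 0.35
```

>>> send_rows([
  [-28,-40,0],
  [-56,-80,0],
  [-84,-120,0],
  [-112,-160,0],
  [-140,-195,0],
], gripper=[1,1,1,1,1], turn=[0,0,0,0,0])

```text
clock: 1.6
ee_pos: [0.4378, 0.0751, 0.2491]
tool_rot: [[-0.962, 0.272, 0.001], [0.272, 0.962, 0.0], [-0.001, 0.0, -1.0]]
ft_force: [0.7, 1.0, 0.3]
width: 1.0
```

```bash
python3 -c "
from h import *
where([.48,-.03,.249],164)"
```

```text
t 1.6 q6 -68.9 pos [0.4378 0.0751 0.2491] alpha 164.23 w 1.0 F [0.67 1.01 0.3 ] M [ 0.009 -0.038 -0.034]
need lin [-69.2 -89.6   0.2] turn 0.23
```

>>> send_rows([
  [-28,-38,0],
  [-56,-74,0],
  [-68,-87,0],
  [-68,-87,0],
  [-68,-87,0],
], gripper=[1,1,1,1,1], turn=[0,0,0,0,0])

```text
clock: 2.1
ee_pos: [0.4793, -0.0247, 0.2486]
tool_rot: [[-0.962, 0.272, -0.0], [0.272, 0.962, 0.001], [0.0, 0.0, -1.0]]
ft_force: [-0.6, -0.2, 0.8]
width: 0.998
```

```bash
python3 -c "
from h import *
import cv2
where([.48,-.03,.249],164)
st=ctrl.state()
im=ctrl.read_camera('wrist'); 
print(ctrl.look_for('wrist','handle_grip'))
c=ctrl.calibration('wrist'); s=np.load('s.npy')
M=np.eye(4); M[:3,:3]=st['tool_rot']; M[:3,3]=st['ee_pos']; T=M@c['mount']
def pw(P):
    p=(np.atleast_2d(P)-T[:3,3])@T[:3,:3]@c['mtx'].T; return p[:,:2]/p[:,2:]
th=np.radians(-10.9)
for P in [G,G+.035*bar(th),G-.035*bar(th),FOOT]: 
    q=pw(tf(s,P))[0]; print(q); cv2.circle(im,tuple(int(round(v)) for v in q),3,(0,0,255),-1)
cv2.imwrite('pics/w1.png',im)"
```

```text
t 2.1 q6 -81.2 pos [ 0.4793 -0.0247  0.2486] alpha 164.22 w 0.998 F [-0.64 -0.23  0.76] M [ 0.007 -0.059 -0.022]
need lin [-2.2 -4.9 -0.4] turn 0.22
[{'centre': [0.5365, 0.4798], 'confidence': 0.72}]
[306.7900196  253.31568545]
[306.08113905 306.72315833]
[307.46150408 202.72565397]
[314.65914296 265.24982249]
```

View pics/w1.png

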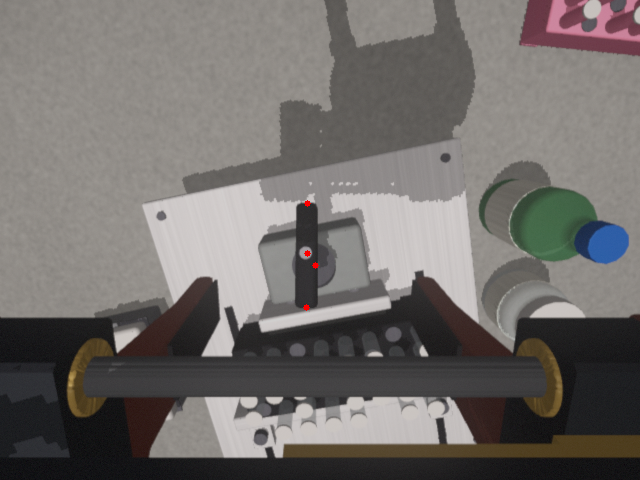

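>>> send_rows([
  [-2,-5,10],
  [-2,-5,40],
  [-2,-5,70],
  [-2,-5,90],
  [-2,-5,99],
], gripper=[1,1,1,1,1], turn=[0,0,0,0,0])

```text
clock: 2.7
ee_pos: [0.4786, -0.0295, 0.1466]
tool_rot: [[-0.963, 0.27, -0.004], [0.27, 0.963, 0.0], [0.004, -0.001, -1.0]]
ft_force: [-0.0, 0.2, 1.0]
width: 0.996
```

>>> send_rows([
  [0,0,0],
  [0,0,0],
  [0,0,0],
  [0,0,0],
  [0,0,0],
], gripper=[1,1,1,1,1], turn=[0,0,0,0,0])

```text
clock: 3.2
ee_pos: [0.4803, -0.0303, 0.1505]
tool_rot: [[-0.962, 0.271, 0.001], [0.271, 0.962, -0.0], [-0.001, 0.0, -1.0]]
ft_force: [0.0, 0.5, -1.2]
width: 1.0
```

```bash
python3 -c "
from h import *
import cv2
where([.48,-.03,.149],164)
im=ctrl.read_camera('wrist'); cv2.imwrite('pics/w2.png',im)"
```

```text
t 3.2 q6 -81.9 pos [ 0.4803 -0.0303  0.1505] alpha 164.26 w 1.0 F [ 0.02  0.51 -1.17] M [ 0.005 -0.021 -0.024]
need lin [0.4 0.2 1.5] turn 0.26
```

View pics/w2.png

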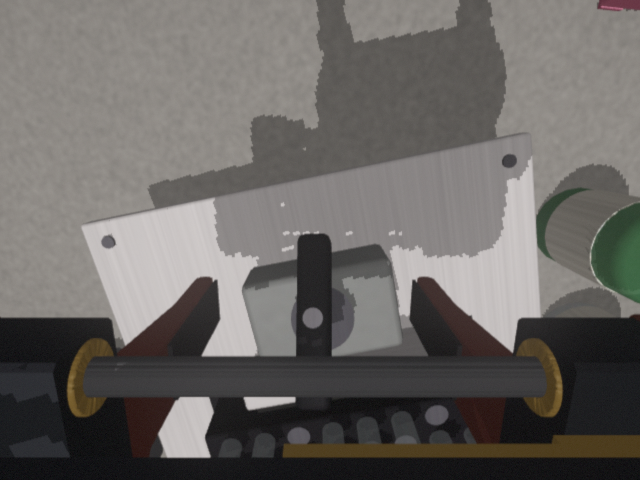

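>>> send_rows([
  [0,0,1],
  [0,0,1],
  [0,0,1],
  [0,0,1],
  [0,0,1],
], gripper=[0.5,0.2,0,0,0], turn=[0,0,0,0,0], newtons=30)

```text
clock: 3.75
ee_pos: [0.48, -0.0303, 0.1486]
tool_rot: [[-0.962, 0.271, -0.0], [0.271, 0.962, -0.0], [-0.0, -0.0, -1.0]]
ft_force: [-0.2, 0.2, -0.3]
width: 0.584
```

>>> send_rows([
  [0,0,0],
  [0,0,0],
  [0,0,0],
  [0,0,0],
  [0,0,0],
], gripper=[0,0,0,0,0], turn=[0,0,0,0,0])

```text
clock: 4.25
ee_pos: [0.48, -0.0303, 0.1487]
tool_rot: [[-0.962, 0.271, 0.0], [0.271, 0.962, -0.0], [-0.0, -0.0, -1.0]]
ft_force: [-0.3, -1.0, -0.1]
width: 0.162
```

```bash
cat >> h.py <<'E'
def rep():
    s=np.load("s.npy"); st=ctrl.state(); F,M=st['ft_force'],st['torque']
    ax=tf([0,0,s[2]],AX)[0]; g=tf(s,G)[0]; R=st['tool_rot']
    a=np.degrees(np.arctan2(R[1,0],R[0,0]))
    r=st['ee_pos']-g
    hd=np.radians(a)-s[2]; th=np.degrees(np.arctan2(np.sin(hd)*np.cos(t27),np.cos(hd)))
    print("t",round(st['clock'],2),"alpha",a.round(2),"theta",round(th,1),"q6",st['qpos'][5].round(1),"w",round(st['width'],4),"F",F.round(1),"M",M.round(3),"M.ax",round(M@ax,3),"with FxrTCP",round((M+np.cross(r,F))@ax,3),"TCP-g mm",(r*1000).round(1),"tau6",st['tau'][5].round(3))
E
python3 -c "
from h import *
rep(); where([.48,-.03,.149],164)"
```

```text
t 4.25 alpha 164.25 theta 169.7 q6 -81.9 w 0.1623 F [-0.3 -1.  -0.1] M [ 0.19  -0.029 -0.069] M.ax -0.149 with FxrTCP -0.14 TCP-g mm [ -0.3  -0.3 -19. ] tau6 -0.042
t 4.25 q6 -81.9 pos [ 0.48   -0.0303  0.1487] alpha 164.25 w 0.162 F [-0.28 -0.96 -0.11] M [ 0.19  -0.029 -0.069]
need lin [ 0.1  0.3 -0.3] turn 0.25
```

```bash
python3 -c "
from h import *
s=np.load('s.npy')
def psi(th): 
    t=np.radians(th); return np.degrees(np.arctan2(np.sin(t),np.cos(t)*np.cos(t27)))
th=np.arange(169.7,-80,-20.)
# continuous
p=np.degrees(np.unwrap(np.radians(psi(th)))); print(np.c_[th,p+np.degrees(s[2]),np.r_[0,-np.diff(p)]].round(1))
"
```

```text
[[169.7 164.3   0. ]
 [149.7 142.5  21.7]
 [129.7 122.3  20.3]
 [109.7 103.5  18.8]
 [ 89.7  85.5  18. ]
 [ 69.7  67.5  18. ]
 [ 49.7  48.7  18.8]
 [ 29.7  28.4  20.3]
 [  9.7   6.6  21.8]
 [-10.3 -15.7  22.4]
 [-30.3 -37.5  21.7]
 [-50.3 -57.7  20.3]
 [-70.3 -76.5  18.8]]
```

>>> send_rows([
  [0,0,0],
  [0,0,0],
  [0,0,0],
  [0,0,0],
  [0,0,0],
], gripper=[0,0,0,0,0], turn=[2,5,9,13,17])

```text
clock: 4.75
ee_pos: [0.4797, -0.0297, 0.1488]
tool_rot: [[-0.84, 0.542, -0.0], [0.542, 0.84, 0.001], [0.001, 0.001, -1.0]]
ft_force: [-2.6, 1.5, 1.5]
width: 0.18
```

```bash
python3 -c "
from h import *
rep()"
```

```text
t 4.75 alpha 147.17 theta 154.1 q6 -64.8 w 0.1797 F [-2.6  1.5  1.5] M [0.849 0.229 0.545] M.ax 0.109 with FxrTCP 0.098 TCP-g mm [ -0.5   0.3 -18.9] tau6 -0.37
```

>>> send_rows([
  [0,0,0],
  [0,0,0],
  [0,0,0],
  [0,0,0],
  [0,0,0],
], gripper=[0,0,0,0,0], turn=[4,8,12,16,20])

```text
clock: 5.25
ee_pos: [0.4795, -0.0275, 0.1495]
tool_rot: [[-0.606, 0.796, -0.0], [0.796, 0.606, 0.005], [0.005, 0.003, -1.0]]
ft_force: [-4.6, 9.1, 4.7]
width: 0.208
```

```bash
python3 -c "
from h import *
import cv2
rep()
im=ctrl.read_camera('top'); cv2.imwrite('pics/t2.png',cv2.resize(im[105:320,245:445],None,fx=2.75,fy=2.75))
im=ctrl.read_camera('scene'); cv2.imwrite('pics/s2.png',cv2.resize(im[165:350,165:410],None,fx=3.2,fy=3.2,interpolation=cv2.INTER_CUBIC))
im=ctrl.read_camera('wrist'); cv2.imwrite('pics/w3.png',im)
rep()"
```

```text
t 5.25 alpha 127.28 theta 134.8 q6 -44.8 w 0.2077 F [-4.6  9.1  4.7] M [2.172 0.477 0.588] M.ax -0.444 with FxrTCP -0.517 TCP-g mm [ -0.7   2.5 -18.2] tau6 -0.337
t 5.4 alpha 127.42 theta 134.9 q6 -44.9 w 0.2036 F [-5.9  8.5  4.7] M [2.016 0.525 0.445] M.ax -0.499 with FxrTCP -0.563 TCP-g mm [ -0.8   2.6 -18.1] tau6 0.672
```

View pics/s2.png

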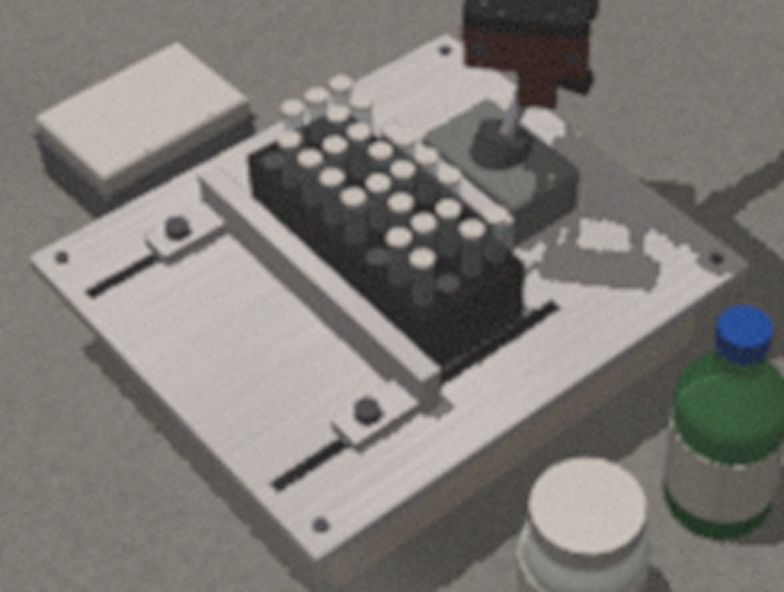

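View pics/w3.png

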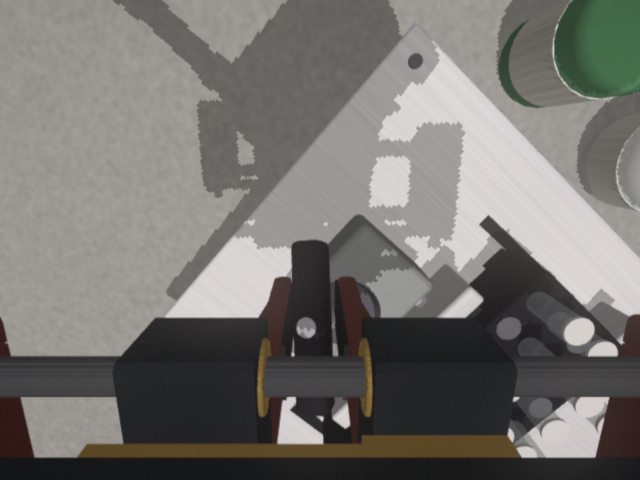

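>>> send_rows([
  [0,0,0],
  [0,0,0],
  [0,0,0],
  [0,0,0],
  [0,0,0],
], gripper=[0,0,0,0,0], turn=[4,8,12,16,20], newtons=18)

```text
clock: 5.9
ee_pos: [0.4807, -0.0259, 0.1505]
tool_rot: [[-0.299, 0.954, 0.003], [0.954, 0.298, 0.008], [0.007, 0.005, -1.0]]
ft_force: [-0.7, 14.2, 7.2]
width: 0.233
```

```bash
cat >> h.py <<'E'
def rep2(h=.17,log=True):
    s=np.load("s.npy"); st=ctrl.state(); F,M=st['ft_force'],st['torque']
    ax=tf([0,0,s[2]],AX)[0]; g=tf(s,G)[0]; r=st['ee_pos']+[0,0,h]-g
    if log: open("log.txt","a").write(" ".join(map(str,[st['clock'],*st['ee_pos'],*F,*M,st['qpos'][5]]))+"\n")
    print("Tq[.15,.17,.19]",[round((M+np.cross(st['ee_pos']+[0,0,k]-g,F))@ax,3) for k in (.15,.17,.19)])
E
python3 -c "
from h import *
rep(); rep2()"
```

```text
t 5.9 alpha 107.37 theta 113.9 q6 -24.8 w 0.2334 F [-0.7 14.2  7.2] M [ 2.719 -0.215  0.436] M.ax -0.85 with FxrTCP -0.965 TCP-g mm [  0.5   4.1 -17.2] tau6 -0.51
Tq[.15,.17,.19] [np.float64(-0.007), np.float64(0.121), np.float64(0.249)]
```

>>> send_rows([
  [0,0,0],
  [0,0,0],
  [0,0,0],
  [0,0,0],
  [0,0,0],
], gripper=[0.4,0.4,0.4,0.4,0.4], turn=[0,0,0,0,0])

```text
clock: 6.4
ee_pos: [0.4798, -0.0306, 0.1483]
tool_rot: [[-0.296, 0.955, -0.001], [0.955, 0.296, -0.0], [0.0, -0.001, -1.0]]
ft_force: [-0.7, 0.1, 0.8]
width: 0.403
```

```bash
python3 -c "
from h import *
import cv2
rep(); rep2(); where([.48,-.03,.149],107.5)
im=ctrl.read_camera('top'); cv2.imwrite('pics/t3.png',cv2.resize(im[105:320,245:445],None,fx=2.75,fy=2.75))
im=ctrl.read_camera('wrist'); cv2.imwrite('pics/w4.png',im)"
```

```text
t 6.4 alpha 107.23 theta 113.8 q6 -24.9 w 0.4029 F [-0.7  0.1  0.8] M [-0.08   0.067  0.008] M.ax 0.045 with FxrTCP 0.044 TCP-g mm [ -0.4  -0.6 -19.4] tau6 -0.003
Tq[.15,.17,.19] [np.float64(0.05), np.float64(0.051), np.float64(0.052)]
t 6.4 q6 -24.9 pos [ 0.4798 -0.0306  0.1483] alpha 107.23 w 0.403 F [-0.67  0.14  0.81] M [-0.08   0.067  0.008]
need lin [ 0.5  0.3 -0.7] turn -0.27
```

View pics/w4.png

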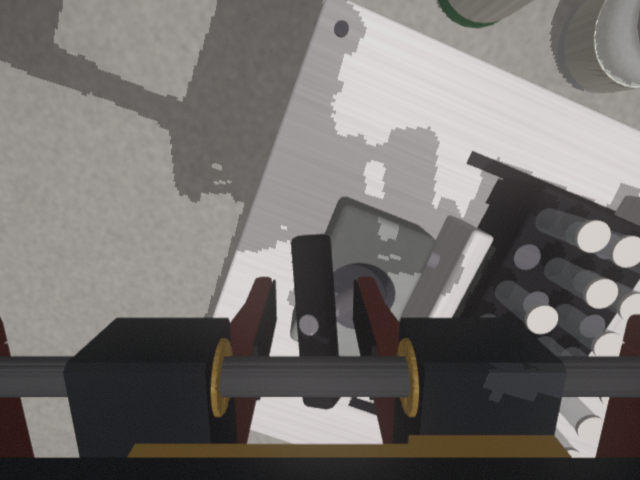

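View pics/t3.png

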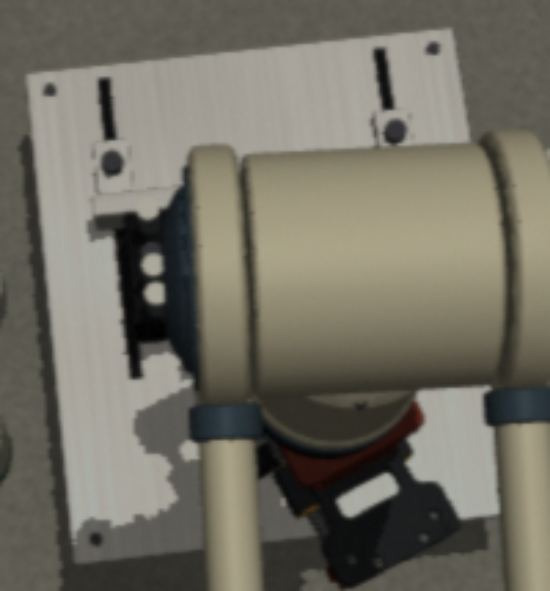

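>>> send_rows([
  [0,0,0],
  [0,0,0],
  [0,0,0],
  [0,0,0],
  [0,0,0],
], gripper=[0,0,0,0,0], turn=[0,0,0,0,3], newtons=25)

```text
clock: 7.0
ee_pos: [0.4825, -0.0295, 0.149]
tool_rot: [[-0.247, 0.969, 0.006], [0.969, 0.247, 0.001], [-0.0, 0.007, -1.0]]
ft_force: [9.3, 3.3, -3.7]
width: 0.242
```

>>> send_rows([
  [0,0,0],
  [0,0,0],
  [0,0,0],
  [0,0,0],
  [0,0,0],
], gripper=[0,0,0,0,0], turn=[4,8,12,16,20])

```text
clock: 7.5
ee_pos: [0.4828, -0.0289, 0.1497]
tool_rot: [[0.101, 0.995, 0.008], [0.995, -0.101, 0.003], [0.003, 0.008, -1.0]]
ft_force: [9.9, 5.2, -0.6]
width: 0.247
```

```bash
python3 -c "
from h import *
rep(); rep2()"
```

```text
t 7.5 alpha 84.22 theta 88.2 q6 -1.8 w 0.2473 F [ 9.9  5.2 -0.6] M [ 1.031 -2.065  0.403] M.ax -0.177 with FxrTCP -0.222 TCP-g mm [  2.6   1.1 -18. ] tau6 -0.506
Tq[.15,.17,.19] [np.float64(0.179), np.float64(0.232), np.float64(0.286)]
```

>>> send_rows([
  [0,0,0],
  [0,0,0],
  [0,0,0],
  [0,0,0],
  [0,0,0],
], gripper=[0,0,0,0,0], turn=[4,8,12,16,20])

```text
clock: 8.0
ee_pos: [0.4823, -0.0301, 0.151]
tool_rot: [[0.436, 0.9, 0.007], [0.9, -0.436, -0.0], [0.003, 0.007, -1.0]]
ft_force: [3.8, 0.5, 5.7]
width: 0.237
```

```bash
python3 -c "
from h import *
import cv2
rep(); rep2()
im=ctrl.read_camera('scene'); cv2.imwrite('pics/s4.png',cv2.resize(im[165:350,165:410],None,fx=3.2,fy=3.2,interpolation=cv2.INTER_CUBIC))
rep2()"
```

```text
t 8.0 alpha 64.14 theta 66.0 q6 18.2 w 0.2366 F [3.8 0.5 5.7] M [ 0.133 -1.166  0.343] M.ax 0.206 with FxrTCP 0.201 TCP-g mm [  2.   -0.1 -16.7] tau6 -0.646
Tq[.15,.17,.19] [np.float64(0.256), np.float64(0.263), np.float64(0.27)]
Tq[.15,.17,.19] [np.float64(0.156), np.float64(0.163), np.float64(0.17)]
```

View pics/s4.png

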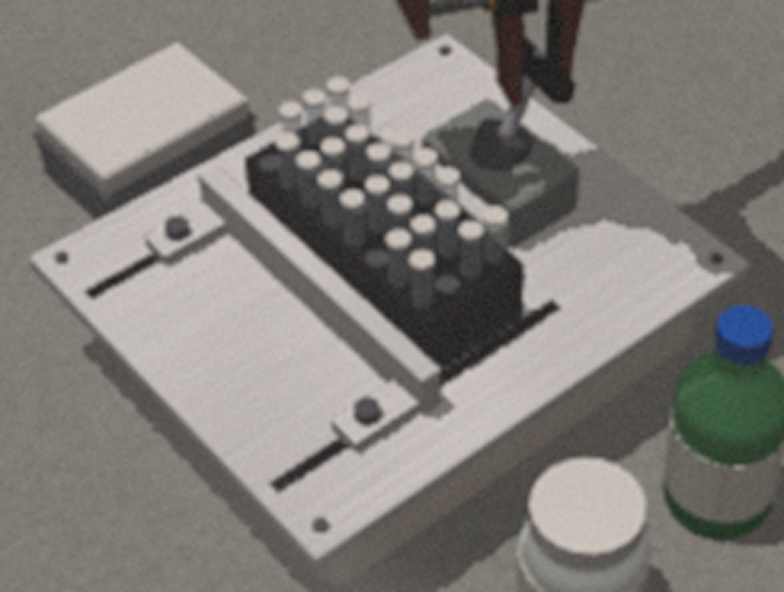

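>>> send_rows([
  [0,0,0],
  [0,0,0],
  [0,0,0],
  [0,0,0],
  [0,0,0],
], gripper=[0,0,0,0,0], turn=[4,8,12,16,20])

```text
clock: 8.55
ee_pos: [0.4812, -0.0307, 0.1519]
tool_rot: [[0.718, 0.696, 0.006], [0.696, -0.718, -0.001], [0.003, 0.005, -1.0]]
ft_force: [-1.6, -0.9, 11.7]
width: 0.218
```

```bash
python3 -c "
from h import *
rep(); rep2()"
```

```text
t 8.55 alpha 44.11 theta 45.0 q6 38.2 w 0.2176 F [-1.6 -0.9 11.7] M [-0.175  0.135  0.257] M.ax 0.313 with FxrTCP 0.322 TCP-g mm [  1.   -0.7 -15.7] tau6 -0.63
Tq[.15,.17,.19] [np.float64(0.25), np.float64(0.24), np.float64(0.231)]
```

>>> send_rows([
  [0,0,0],
  [0,0,0],
  [0,0,0],
  [0,0,0],
  [0,0,0],
], gripper=[0,0,0,0,0], turn=[4,8,12,16,20])

```text
clock: 9.05
ee_pos: [0.4811, -0.0306, 0.1512]
tool_rot: [[0.913, 0.408, 0.005], [0.408, -0.913, -0.001], [0.004, 0.003, -1.0]]
ft_force: [-0.2, -0.1, 7.5]
width: 0.184
```

```bash
python3 -c "
from h import *
import cv2
rep(); rep2()
im=ctrl.read_camera('scene'); cv2.imwrite('pics/s5.png',cv2.resize(im[165:350,165:410],None,fx=3.2,fy=3.2,interpolation=cv2.INTER_CUBIC))
rep2()"
```

```text
t 9.05 alpha 24.11 theta 25.7 q6 58.2 w 0.1841 F [-0.2 -0.1  7.5] M [-0.265 -0.148  0.154] M.ax 0.252 with FxrTCP 0.255 TCP-g mm [  0.9  -0.6 -16.4] tau6 -0.714
Tq[.15,.17,.19] [np.float64(0.245), np.float64(0.244), np.float64(0.243)]
Tq[.15,.17,.19] [np.float64(0.149), np.float64(0.14), np.float64(0.13)]
```

View pics/s5.png

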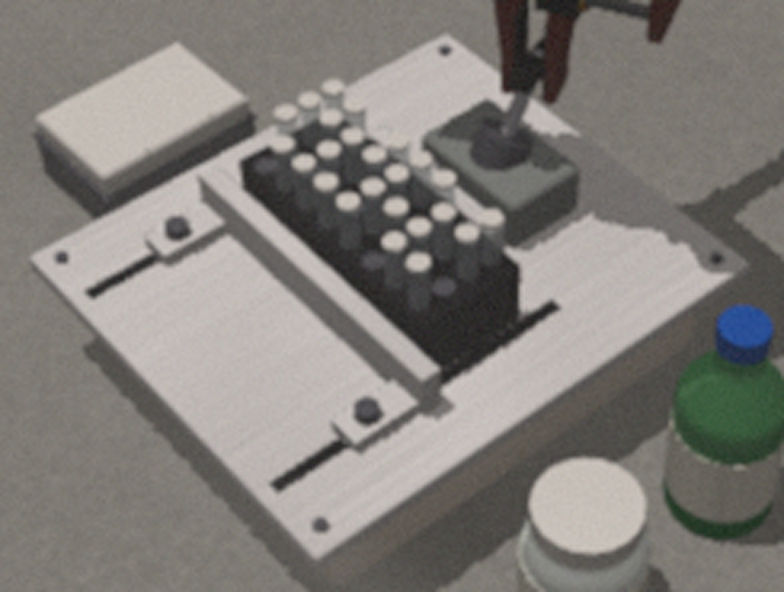

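>>> send_rows([
  [0,0,0],
  [0,0,0],
  [0,0,0],
  [0,0,0],
  [0,0,0],
], gripper=[0,0,0,0,0], turn=[4,8,12,16,20])

```text
clock: 9.6
ee_pos: [0.4809, -0.0306, 0.1507]
tool_rot: [[0.997, 0.071, 0.004], [0.071, -0.997, -0.001], [0.004, 0.001, -1.0]]
ft_force: [0.2, -0.8, 6.2]
width: 0.163
```

```bash
python3 -c "
from h import *
rep(); rep2()"
```

```text
t 9.6 alpha 4.1 theta 7.4 q6 78.2 w 0.1626 F [ 0.2 -0.8  6.2] M [-0.148 -0.048  0.204] M.ax 0.247 with FxrTCP 0.254 TCP-g mm [  0.7  -0.6 -16.9] tau6 -0.715
Tq[.15,.17,.19] [np.float64(0.201), np.float64(0.194), np.float64(0.187)]
```

>>> send_rows([
  [0,0,0],
  [0,0,0],
  [0,0,0],
  [0,0,0],
  [0,0,0],
], gripper=[0,0,0,0,0], turn=[4,8,12,16,20])

```text
clock: 10.1
ee_pos: [0.4811, -0.0306, 0.1501]
tool_rot: [[0.962, -0.274, 0.004], [-0.274, -0.962, -0.001], [0.004, -0.0, -1.0]]
ft_force: [2.3, -0.9, 4.3]
width: 0.163
```

```bash
python3 -c "
from h import *
import cv2
rep(); rep2()
im=ctrl.read_camera('scene'); cv2.imwrite('pics/s6.png',cv2.resize(im[165:350,165:410],None,fx=3.2,fy=3.2,interpolation=cv2.INTER_CUBIC))
rep2()"
```

```text
t 10.1 alpha -15.88 theta -10.4 q6 98.2 w 0.1634 F [ 2.3 -0.9  4.3] M [ 0.016 -0.311  0.428] M.ax 0.363 with FxrTCP 0.371 TCP-g mm [  0.8  -0.6 -17.6] tau6 -0.505
Tq[.15,.17,.19] [np.float64(0.321), np.float64(0.314), np.float64(0.307)]
Tq[.15,.17,.19] [np.float64(0.323), np.float64(0.323), np.float64(0.323)]
```

View pics/s6.png

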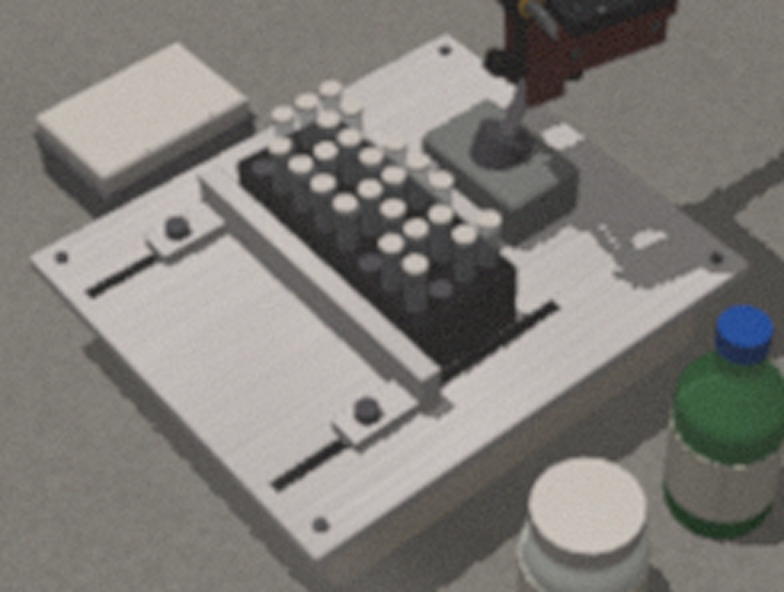

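Run:
```python
from h import *
import cv2
s=np.load('s.npy')
p=proj("scene",tf(s,[[0,0,.16],[.001,0,.16]])); d=(p[1]-p[0])*3.2; print("crop px per mm",d)
im={k:cv2.cvtColor(cv2.imread(f"pics/{k}.png"),cv2.COLOR_BGR2GRAY) for k in ["scene0c","s2","s4","s5","s6"]}
for name,(x0,y0,x1,y1) in {"far":(272,75,345,165),"mid":(330,140,410,220),"near":(400,200,480,275)}.items():
    for k in im:
        if k=="scene0c": tpl=im[k][y0:y1,x0:x1]; 
        r=cv2.matchTemplate(im[k][y0-30:y1+30,x0-30:x1+30],tpl,cv2.TM_CCOEFF_NORMED); _,v,_,l=cv2.minMaxLoc(r)
        x,y=l
        q=lambda a,b,c:(a-c)/(2*(a-2*b+c))
        dx=x-30+(q(r[y,x-1],r[y,x],r[y,x+1])); dy=y-30+q(r[y-1,x],r[y,x],r[y+1,x])
        print(name,k,round(v,2),round(dx,2),round(dy,2),"mm",round((dx*d[0]+dy*d[1])/(d@d),2))
```

```text
crop px per mm [-1.41086377  0.79757863]
far scene0c 1.0 -0.0 -0.0 mm 0.0
far s2 1.0 0.01 -0.01 mm -0.01
far s4 0.99 -2.04 1.65 mm 1.6
far s5 0.99 -6.48 4.58 mm 4.87
far s6 0.99 -9.42 6.06 mm 6.9
mid scene0c 1.0 -0.0 0.0 mm 0.0
mid s2 1.0 -0.09 0.05 mm 0.06
mid s4 0.97 -1.51 1.6 mm 1.3
mid s5 0.97 -5.58 4.26 mm 4.29
mid s6 0.98 -8.69 6.04 mm 6.5
near scene0c 1.0 -0.0 0.01 mm 0.0
near s2 0.99 -0.26 0.2 mm 0.2
near s4 0.93 -1.32 1.51 mm 1.17
near s5 0.93 -5.01 4.13 mm 3.95
near s6 0.92 -8.04 5.95 mm 6.12
```

>>> send_rows([
  [0,0,0],
  [0,0,0],
  [0,0,0],
  [0,0,0],
  [0,0,0],
], gripper=[0,0,0,0,0], turn=[2,4,6,8,10])

```text
clock: 10.65
ee_pos: [0.4813, -0.0307, 0.1499]
tool_rot: [[0.901, -0.434, 0.004], [-0.434, -0.901, -0.001], [0.004, -0.001, -1.0]]
ft_force: [5.0, -3.1, 2.2]
width: 0.17
```

```bash
cat >> h.py <<'E'
def rack(name):
    import cv2
    im=ctrl.read_camera('scene'); c=cv2.resize(im[165:350,165:410],None,fx=3.2,fy=3.2,interpolation=cv2.INTER_CUBIC); cv2.imwrite(f'pics/{name}.png',c)
    a=cv2.cvtColor(cv2.imread("pics/scene0c.png"),cv2.COLOR_BGR2GRAY); c=cv2.cvtColor(c,cv2.COLOR_BGR2GRAY); d=np.array([-1.411,.798]); o=[]
    for (x0,y0,x1,y1) in [(272,75,345,165),(330,140,410,220),(400,200,480,275)]:
        r=cv2.matchTemplate(c[y0-30:y1+30,x0-30:x1+30],a[y0:y1,x0:x1],cv2.TM_CCOEFF_NORMED); _,v,_,(x,y)=cv2.minMaxLoc(r)
        q=lambda a,b,c:(a-c)/(2*(a-2*b+c))
        dx=x-30+(q(r[y,x-1],r[y,x],r[y,x+1])); dy=y-30+q(r[y-1,x],r[y,x],r[y+1,x])
        o.append(round((dx*d[0]+dy*d[1])/(d@d),2))
    print("rack mm far,mid,near",o)
E
python3 -c "
from h import *
rep(); rep2(); rack('s7'); rep2()"
```

```text
t 10.65 alpha -25.73 theta -19.3 q6 108.0 w 0.1704 F [ 5.  -3.1  2.2] M [-0.02  -0.72   0.512] M.ax 0.441 with FxrTCP 0.464 TCP-g mm [  1.1  -0.7 -17.8] tau6 0.035
Tq[.15,.17,.19] [np.float64(0.277), np.float64(0.252), np.float64(0.227)]
rack mm far,mid,near [np.float64(6.91), np.float64(6.48), np.float64(6.1)]
Tq[.15,.17,.19] [np.float64(0.304), np.float64(0.28), np.float64(0.256)]
```

>>> send_rows([
  [0,0,0],
  [0,0,0],
  [0,0,0],
  [0,0,0],
  [0,0,0],
], gripper=[0,0,0,0,0], turn=[2,4,6,8,10])

```text
clock: 11.2
ee_pos: [0.481, -0.0304, 0.1499]
tool_rot: [[0.812, -0.583, 0.003], [-0.583, -0.812, -0.0], [0.003, -0.002, -1.0]]
ft_force: [0.7, -1.4, 6.9]
width: 0.185
```

```bash
python3 -c "
from h import *
rep(); rep2(); rack('s8'); rep2()"
```

```text
t 11.2 alpha -35.68 theta -28.6 q6 118.0 w 0.1849 F [ 0.7 -1.4  6.9] M [ 0.36  -0.254  0.558] M.ax 0.325 with FxrTCP 0.336 TCP-g mm [  0.8  -0.4 -17.8] tau6 0.11
Tq[.15,.17,.19] [np.float64(0.247), np.float64(0.235), np.float64(0.223)]
rack mm far,mid,near [np.float64(6.89), np.float64(6.47), np.float64(6.08)]
Tq[.15,.17,.19] [np.float64(0.174), np.float64(0.156), np.float64(0.138)]
```

>>> send_rows([
  [0,0,0],
  [0,0,0],
  [0,0,0],
  [0,0,0],
  [0,0,0],
], gripper=[0,0,0,0,0], turn=[2,4,6,8,10])

```text
clock: 11.75
ee_pos: [0.4806, -0.0296, 0.1501]
tool_rot: [[0.699, -0.715, 0.003], [-0.715, -0.699, 0.001], [0.001, -0.003, -1.0]]
ft_force: [-0.1, 2.3, 7.3]
width: 0.201
```

```bash
cat >> h.py <<'E'
def wrist(name,ths):
    import cv2
    st=ctrl.state(); im=ctrl.read_camera('wrist')
    c=ctrl.calibration('wrist'); s=np.load('s.npy')
    M=np.eye(4); M[:3,:3]=st['tool_rot']; M[:3,3]=st['ee_pos']; T=M@c['mount']
    cv2.imwrite(f'pics/{name}.png',im)
    for th,col in zip(ths,[(0,0,255),(0,255,0),(255,0,0)]):
        b=bar(np.radians(th)); P=tf(s,[G-.035*b,G+.035*b])
        p=(P-T[:3,3])@T[:3,:3]@c['mtx'].T; p=(p[:,:2]/p[:,2:]).round().astype(int)
        cv2.line(im,tuple(map(int,p[0])),tuple(map(int,p[1])),col,1)
    cv2.imwrite(f'pics/{name}m.png',im)
E
python3 -c "
from h import *
rep(); rep2(); rack('s9'); rep2(); wrist('w9',[-38,-33,-28]); rep2()"
```

```text
t 11.75 alpha -45.63 theta -38.2 q6 128.0 w 0.2013 F [-0.1  2.3  7.3] M [ 0.853 -0.019  0.649] M.ax 0.191 with FxrTCP 0.173 TCP-g mm [  0.4   0.4 -17.6] tau6 0.204
Tq[.15,.17,.19] [np.float64(0.327), np.float64(0.347), np.float64(0.368)]
rack mm far,mid,near [np.float64(6.9), np.float64(6.46), np.float64(6.09)]
Tq[.15,.17,.19] [np.float64(0.153), np.float64(0.16), np.float64(0.166)]
Tq[.15,.17,.19] [np.float64(0.22), np.float64(0.235), np.float64(0.25)]
```

View pics/w9m.png

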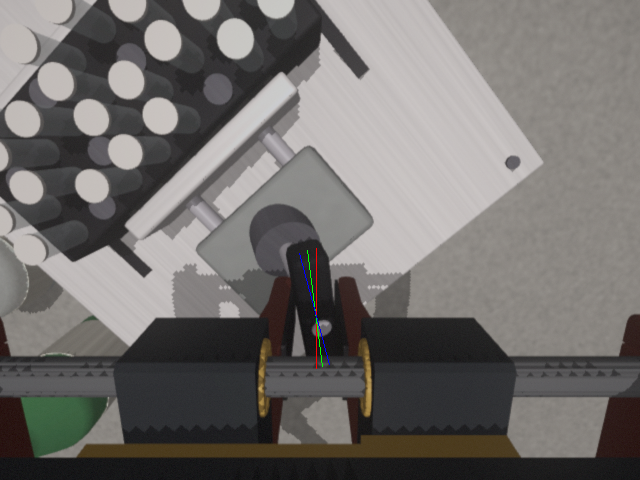

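>>> send_rows([
  [0,0,0],
  [0,0,0],
  [0,0,0],
  [0,0,0],
  [0,0,0],
], gripper=[0.6,0.6,0.6,0.6,0.6], turn=[0,0,0,0,0])

```text
clock: 12.35
ee_pos: [0.4798, -0.0303, 0.1482]
tool_rot: [[0.698, -0.716, -0.001], [-0.716, -0.698, 0.0], [-0.001, 0.001, -1.0]]
ft_force: [0.0, -0.1, -0.1]
width: 0.587
```

>>> send_rows([
  [0,0,-15],
  [0,0,-35],
  [0,0,-60],
  [0,0,-75],
  [0,0,-75],
], gripper=[0.8,0.8,0.8,0.8,0.8], turn=[0,0,0,-8,-16])

```text
clock: 12.85
ee_pos: [0.481, -0.0305, 0.228]
tool_rot: [[0.871, -0.491, 0.006], [-0.491, -0.871, -0.001], [0.006, -0.002, -1.0]]
ft_force: [0.6, -0.9, 0.1]
width: 0.796
```

```bash
python3 -c "
from h import *
rep(); rack('s10'); wrist('w10',[-38,-33,-28]); where([.48,-.03,.149],-36+180)"
```

```text
t 12.85 alpha -29.42 theta -22.8 q6 111.8 w 0.7957 F [ 0.6 -0.9  0.1] M [0.007 0.142 0.009] M.ax 0.01 with FxrTCP -0.014 TCP-g mm [ 0.8 -0.5 60.4] tau6 1.948
rack mm far,mid,near [np.float64(6.9), np.float64(6.47), np.float64(6.08)]
t 12.95 q6 112.0 pos [ 0.4804 -0.0303  0.2255] alpha -29.67 w 0.799 F [ 0.14 -0.24 -1.02] M [ 0.018  0.152 -0.037]
need lin [-0.7 -0.  76.5] turn -173.67
```

View pics/w10m.png

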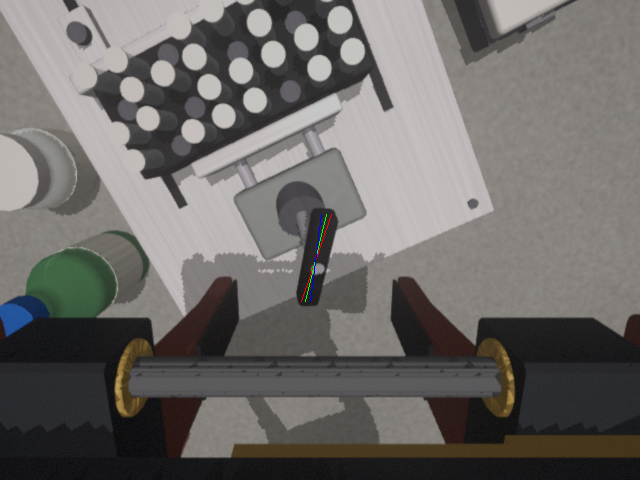

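```bash
cat >> h.py <<'E'
def barang(name,st,roi):
    import cv2
    im=cv2.imread(f'pics/{name}.png'); g=im.max(axis=2); x0,y0,x1,y1=roi
    m=np.zeros_like(g); m[y0:y1,x0:x1]=(g[y0:y1,x0:x1]<45)*255
    n,l,stt,_=cv2.connectedComponentsWithStats(m); k=1+np.argmax(stt[1:,4]); pts=np.argwhere(l==k)[:,::-1].astype(np.float32)
    vx,vy,cx,cy=cv2.fitLine(pts,cv2.DIST_L2,0,.01,.01).ravel()
    c=ctrl.calibration('wrist'); s=np.load('s.npy')
    M=np.eye(4); M[:3,:3]=st['tool_rot']; M[:3,3]=st['ee_pos']; T=M@c['mount']
    ob=np.degrees(np.arctan2(vx,vy)); best=[]
    for th in np.arange(-90,90,.5):
        b=bar(np.radians(th)); P=tf(s,[G-.035*b,G+.035*b]); p=(P-T[:3,3])@T[:3,:3]@c['mtx'].T; p=p[:,:2]/p[:,2:]; d=p[1]-p[0]
        e=(np.degrees(np.arctan2(d[0],d[1]))-ob+90)%180-90; best.append((abs(e),th))
    print("px",stt[k],"img ang",ob,"theta",min(best))
E
python3 -c "
from h import *
st=ctrl.state(); wrist('w11',[-33]); barang('w11',st,(280,195,360,320))"
```

```text
px [ 297  209   36   97 1692] img ang 173.1188 theta (np.float64(0.25684503900845357), np.float64(-28.5))
```

>>> send_rows([
  [0,0,0],
  [0,0,0],
  [0,0,0],
  [0,0,0],
  [0,0,0],
], gripper=[0.8,0.8,0.8,0.8,0.8], turn=[-8,-16,-24,-32,-40])

```text
clock: 13.5
ee_pos: [0.4798, -0.0303, 0.2234]
tool_rot: [[0.984, 0.18, -0.001], [0.18, -0.984, 0.0], [-0.001, -0.0, -1.0]]
ft_force: [-0.0, -0.3, -0.4]
width: 0.798
```

>>> send_rows([
  [0,0,0],
  [0,0,0],
  [0,0,0],
  [0,0,0],
  [0,0,0],
], gripper=[0.8,0.8,0.8,0.8,0.8], turn=[-8,-16,-24,-32,-40])

```text
clock: 14.0
ee_pos: [0.4798, -0.0303, 0.2234]
tool_rot: [[0.638, 0.77, -0.001], [0.77, -0.638, 0.0], [-0.001, -0.001, -1.0]]
ft_force: [1.0, -1.2, -0.6]
width: 0.801
```

>>> send_rows([
  [0,0,0],
  [0,0,0],
  [0,0,0],
  [0,0,0],
  [0,0,0],
], gripper=[0.8,0.8,0.8,0.8,0.8], turn=[-8,-16,-24,-32,-40])

```text
clock: 14.5
ee_pos: [0.4797, -0.0303, 0.2234]
tool_rot: [[-0.006, 1.0, -0.001], [1.0, 0.006, 0.0], [0.0, -0.001, -1.0]]
ft_force: [0.4, -0.8, -0.2]
width: 0.806
```

>>> send_rows([
  [0,0,0],
  [0,0,0],
  [0,0,0],
  [0,0,0],
  [0,0,0],
], gripper=[0.8,0.8,0.8,0.8,0.8], turn=[-8,-16,-24,-32,-40])

```text
clock: 15.0
ee_pos: [0.4798, -0.0303, 0.2234]
tool_rot: [[-0.647, 0.762, -0.001], [0.762, 0.647, 0.0], [0.001, -0.001, -1.0]]
ft_force: [-0.4, 0.5, -0.2]
width: 0.794
```

```bash
python3 -c "
from h import *
where([.48,-.03,.149],144.4);st=ctrl.state(); wrist('w12',[-33,-28]); where([.48,-.03,.149],144.4)"
```

```text
t 15.0 q6 -48.0 pos [ 0.4798 -0.0303  0.2234] alpha 130.35 w 0.794 F [-0.4   0.48 -0.24] M [-0.004  0.068 -0.013]
need lin [-0.   0.4 74.4] turn -14.05
t 15.05 q6 -48.4 pos [ 0.4798 -0.0303  0.2234] alpha 130.75 w 0.799 F [0.69 0.12 0.15] M [-0.03   0.002 -0.046]
need lin [ 0.   0.4 74.4] turn -13.65
```

View pics/w12m.png

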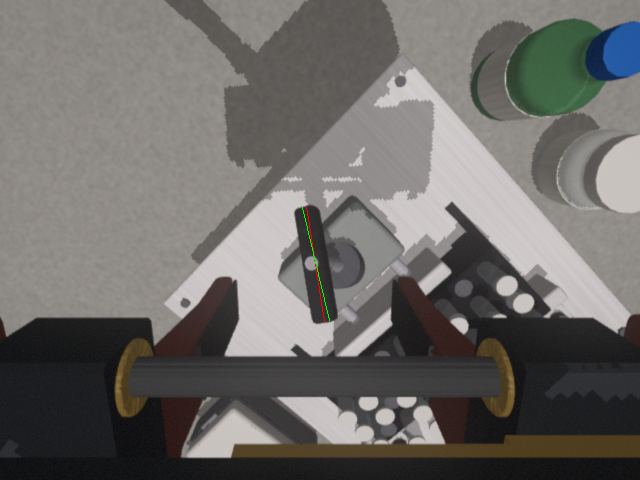

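```bash
python3 -c "
from h import *
st=ctrl.state(); wrist('w13',[-33,-28]); barang('w13',st,(285,195,345,330))"
```

```text
px [318 228  14  64 207] img ang 9.787059 theta (np.float64(0.04315111357094281), np.float64(-31.5))
```

>>> send_rows([
  [0,0,10],
  [0,0,35],
  [0,0,55],
  [0,0,68],
  [0,0,75],
], gripper=[0.8,0.8,0.8,0.8,0.8], turn=[-8,-12,-12,-12,-12])

```text
clock: 15.6
ee_pos: [0.4794, -0.0302, 0.1472]
tool_rot: [[-0.789, 0.615, -0.002], [0.615, 0.789, 0.0], [0.002, -0.001, -1.0]]
ft_force: [-0.3, -0.2, -0.2]
width: 0.8
```

>>> send_rows([
  [0,0,0],
  [0,0,0],
  [0,0,0],
  [0,0,0],
  [0,0,0],
], gripper=[0,0,0,0,0], turn=[0,0,0,0,0])

```text
clock: 16.1
ee_pos: [0.4803, -0.0303, 0.1493]
tool_rot: [[-0.791, 0.612, 0.001], [0.612, 0.791, -0.0], [-0.001, 0.001, -1.0]]
ft_force: [-0.3, 0.4, 0.5]
width: 0.383
```

```bash
python3 -c "
from h import *
rep()
for i in range(3):ctrl.read_camera('scene'); rep2(log=False)
rep()"
```

```text
t 16.1 alpha 142.24 theta 149.4 q6 -59.9 w 0.3832 F [-0.3  0.4  0.5] M [-0.049  0.007  0.009] M.ax 0.031 with FxrTCP 0.027 TCP-g mm [  0.   -0.3 -18.4] tau6 0.005
Tq[.15,.17,.19] [np.float64(-0.067), np.float64(-0.078), np.float64(-0.089)]
Tq[.15,.17,.19] [np.float64(0.046), np.float64(0.046), np.float64(0.047)]
Tq[.15,.17,.19] [np.float64(0.019), np.float64(0.025), np.float64(0.03)]
t 16.25 alpha 142.25 theta 149.4 q6 -59.9 w 0.2509 F [0.3 0.6 0.3] M [ 0.031  0.039 -0.002] M.ax -0.015 with FxrTCP -0.02 TCP-g mm [ -0.2  -0.3 -18.9] tau6 0.002
```

>>> send_rows([
  [0,0,0],
  [0,0,0],
  [0,0,0],
  [0,0,0],
  [0,0,0],
], gripper=[0,0,0,0,0], turn=[0,0,0,0,0], newtons=30)

```text
clock: 16.75
ee_pos: [0.4804, -0.0297, 0.1487]
tool_rot: [[-0.791, 0.612, 0.001], [0.612, 0.791, 0.001], [-0.0, 0.001, -1.0]]
ft_force: [2.9, 3.5, -0.7]
width: 0.19
```

```bash
python3 -c "
from h import *
rep();rep2()"
```

```text
t 16.75 alpha 142.29 theta 149.5 q6 -59.9 w 0.1895 F [ 2.9  3.5 -0.7] M [ 1.129 -0.907  0.193] M.ax -0.369 with FxrTCP -0.402 TCP-g mm [  0.1   0.2 -19. ] tau6 0.211
Tq[.15,.17,.19] [np.float64(-0.147), np.float64(-0.113), np.float64(-0.079)]
```

>>> send_rows([
  [0,0,0],
  [0,0,0],
  [0,0,0],
  [0,0,0],
  [0,0,0],
], gripper=[0,0,0,0,0], turn=[2,4,6,8,10])

```text
clock: 17.25
ee_pos: [0.4804, -0.0289, 0.1487]
tool_rot: [[-0.673, 0.74, 0.001], [0.74, 0.673, 0.003], [0.001, 0.002, -1.0]]
ft_force: [4.7, 6.2, -1.2]
width: 0.21
```

```bash
python3 -c "
from h import *
rep();rep2()"
```

```text
t 17.25 alpha 132.3 theta 139.8 q6 -49.9 w 0.2096 F [ 4.7  6.2 -1.2] M [ 1.691 -0.881  0.759] M.ax -0.119 with FxrTCP -0.179 TCP-g mm [  0.1   1.1 -18.9] tau6 0.257
Tq[.15,.17,.19] [np.float64(0.269), np.float64(0.329), np.float64(0.389)]
```

>>> send_rows([
  [0,0,0],
  [0,0,0],
  [0,0,0],
  [0,0,0],
  [0,0,0],
], gripper=[0,0,0,0,0], turn=[2,4,6,8,10])

```text
clock: 17.75
ee_pos: [0.4803, -0.0278, 0.1489]
tool_rot: [[-0.535, 0.845, 0.001], [0.845, 0.535, 0.005], [0.003, 0.003, -1.0]]
ft_force: [2.5, 10.2, 0.4]
width: 0.219
```

```bash
python3 -c "
from h import *
rep();rep2()
st=ctrl.state();wrist('w14',[-50,-45,-40]); rep2(); rack('s14'); rep2()"
```

```text
t 17.75 alpha 122.36 theta 129.8 q6 -39.9 w 0.2191 F [ 2.5 10.2  0.4] M [ 2.356 -0.786  0.752] M.ax -0.423 with FxrTCP -0.516 TCP-g mm [  0.1   2.2 -18.7] tau6 0.303
Tq[.15,.17,.19] [np.float64(0.188), np.float64(0.282), np.float64(0.376)]
Tq[.15,.17,.19] [np.float64(0.166), np.float64(0.255), np.float64(0.343)]
rack mm far,mid,near [np.float64(6.9), np.float64(6.46), np.float64(6.09)]
Tq[.15,.17,.19] [np.float64(0.133), np.float64(0.223), np.float64(0.313)]
```

View pics/w14m.png

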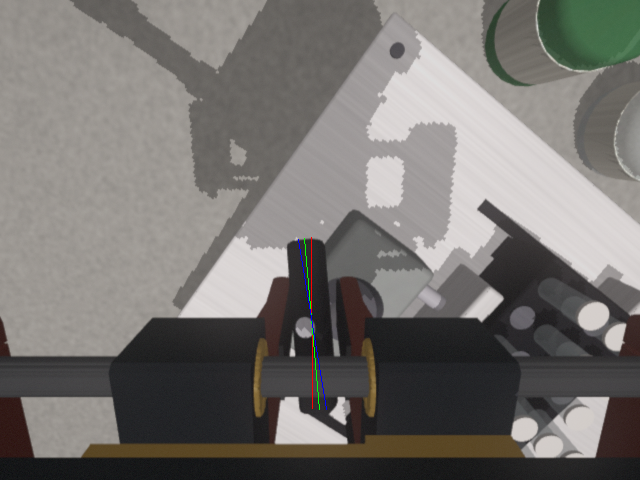

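>>> send_rows([
  [0,0,0],
  [0,0,0],
  [0,0,0],
  [0,0,0],
  [0,0,0],
], gripper=[0,0,0,0,0], turn=[1,2,3,4,5])

```text
clock: 18.35
ee_pos: [0.4804, -0.0273, 0.1491]
tool_rot: [[-0.461, 0.888, 0.001], [0.888, 0.461, 0.006], [0.004, 0.004, -1.0]]
ft_force: [3.4, 13.3, -0.4]
width: 0.227
```

```bash
python3 -c "
from h import *
rep();rep2()
wrist('w15',[-55,-50,-45]); rep2()
L=np.loadtxt('log.txt'); s=np.load('s.npy'); ax=tf([0,0,s[2]],AX)[0]; g=tf(s,G)[0]
for r in L:
    p,F,M=r[1:4],r[4:7],r[7:10]; print(round(r[0],2),[round((M+np.cross(p+[0,0,k]-g,F))@ax,3) for k in (.16,.17,.18,.19)])"
```

```text
t 18.35 alpha 117.44 theta 124.7 q6 -34.9 w 0.2268 F [ 3.4 13.3 -0.4] M [ 2.666 -0.769  0.777] M.ax -0.54 with FxrTCP -0.66 TCP-g mm [  0.2   2.7 -18.6] tau6 0.567
Tq[.15,.17,.19] [np.float64(0.262), np.float64(0.385), np.float64(0.508)]
Tq[.15,.17,.19] [np.float64(0.247), np.float64(0.36), np.float64(0.472)]
5.9 [np.float64(0.057), np.float64(0.121), np.float64(0.185), np.float64(0.249)]
6.4 [np.float64(0.051), np.float64(0.051), np.float64(0.051), np.float64(0.052)]
7.5 [np.float64(0.205), np.float64(0.232), np.float64(0.259), np.float64(0.286)]
8.0 [np.float64(0.259), np.float64(0.263), np.float64(0.267), np.float64(0.27)]
8.05 [np.float64(0.159), np.float64(0.163), np.float64(0.166), np.float64(0.17)]
8.55 [np.float64(0.245), np.float64(0.24), np.float64(0.236), np.float64(0.231)]
9.05 [np.float64(0.245), np.float64(0.244), np.float64(0.243), np.float64(0.243)]
9.1 [np.float64(0.145), np.float64(0.14), np.float64(0.135), np.float64(0.13)]
9.6 [np.float64(0.198), np.float64(0.194), np.float64(0.191), np.float64(0.187)]
10.1 [np.float64(0.317), np.float64(0.314), np.float64(0.31), 
[... 556 characters left out ...]
 np.float64(0.163), np.float64(0.166)]
11.85 [np.float64(0.227), np.float64(0.235), np.float64(0.242), np.float64(0.25)]
16.75 [np.float64(-0.13), np.float64(-0.113), np.float64(-0.096), np.float64(-0.079)]
17.25 [np.float64(0.299), np.float64(0.329), np.float64(0.359), np.float64(0.389)]
17.75 [np.float64(0.235), np.float64(0.282), np.float64(0.329), np.float64(0.376)]
17.8 [np.float64(0.21), np.float64(0.255), np.float64(0.299), np.float64(0.343)]
17.85 [np.float64(0.178), np.float64(0.223), np.float64(0.268), np.float64(0.313)]
18.35 [np.float64(0.324), np.float64(0.385), np.float64(0.447), np.float64(0.508)]
18.4 [np.float64(0.304), np.float64(0.36), np.float64(0.416), np.float64(0.472)]
```

View pics/w15m.png

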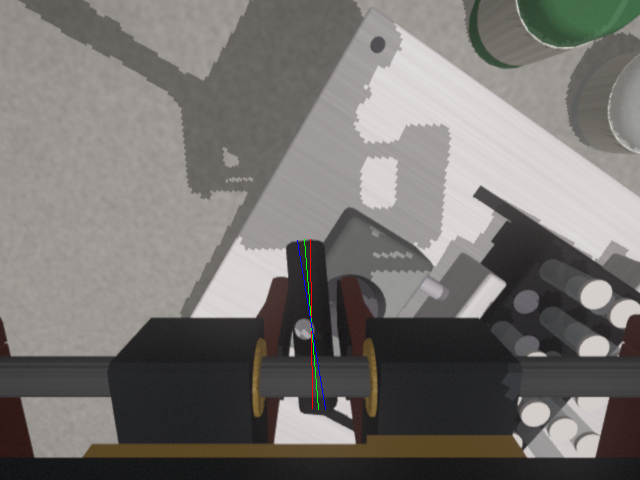

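>>> send_rows([
  [0,0,0],
  [0,0,0],
  [0,0,0],
  [0,0,0],
  [0,0,0],
], gripper=[0.6,0.6,0.6,0.6,0.6], turn=[0,0,0,0,0])

```text
clock: 18.9
ee_pos: [0.4798, -0.0307, 0.1484]
tool_rot: [[-0.457, 0.889, -0.001], [0.889, 0.457, -0.001], [-0.0, -0.001, -1.0]]
ft_force: [-0.3, 0.4, 0.1]
width: 0.597
```

>>> send_rows([
  [0,0,-15],
  [0,0,-35],
  [0,0,-60],
  [0,0,-90],
  [0,0,-100],
], gripper=[0.8,0.8,0.8,0.8,0.8], turn=[0,0,0,0,0])

```text
clock: 19.4
ee_pos: [0.4808, -0.0305, 0.2532]
tool_rot: [[-0.458, 0.889, 0.006], [0.889, 0.458, -0.001], [-0.003, 0.005, -1.0]]
ft_force: [0.5, -0.3, 1.1]
width: 0.798
```

>>> send_rows([
  [0,0,0],
  [0,0,0],
  [0,0,0],
  [0,0,0],
  [0,0,0],
], gripper=[0.8,0.8,0.8,0.8,0.8], turn=[0,0,0,0,0])

```text
clock: 19.9
ee_pos: [0.4797, -0.0303, 0.2476]
tool_rot: [[-0.458, 0.889, -0.002], [0.889, 0.458, 0.0], [0.001, -0.001, -1.0]]
ft_force: [0.1, -0.4, -0.4]
width: 0.801
```

```bash
python3 -c "
from h import *
rep(); rack('s16'); wrist('w16',[-55,-50,-45])
import cv2
ctrl.read_camera('scene');cv2.imwrite('pics/s16f.png',ctrl.read_camera('scene'))"
```

```text
t 19.9 alpha 117.26 theta 124.5 q6 -34.9 w 0.8008 F [ 0.1 -0.4 -0.4] M [-0.066 -0.038 -0.074] M.ax -0.038 with FxrTCP -0.05 TCP-g mm [-0.6 -0.3 79.9] tau6 -0.0
rack mm far,mid,near [np.float64(6.91), np.float64(6.46), np.float64(6.1)]
```

View pics/w16m.png

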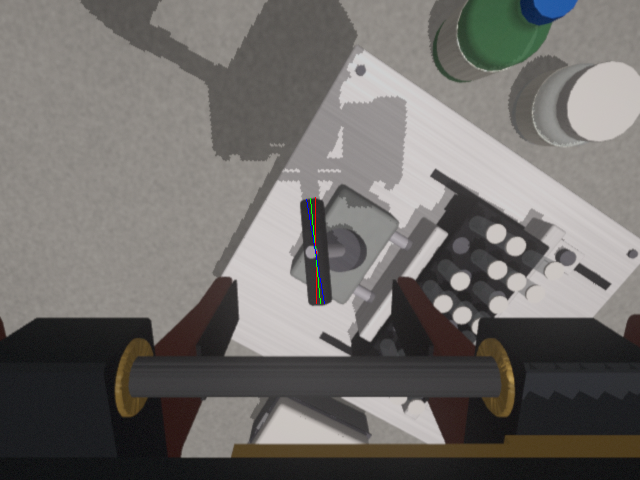

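View pics/s16f.png

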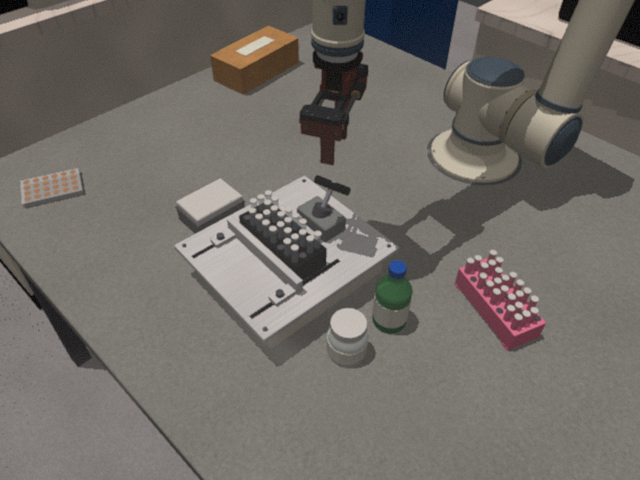

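```bash
python3 -c "
from h import *
st=ctrl.state(); wrist('w17',[-50]); barang('w17',st,(296,190,336,310))"
```

```text
px [318 201   3   3   3] img ang 135.0 theta (np.float64(0.04260943750887236), np.float64(77.5))
```

```bash
sed -i 's/<45)\*255/<THR)*255/; s/def barang(name,st,roi)/def barang(name,st,roi,THR=45)/' h.py; python3 -c "
from h import *
st=ctrl.state()
for t in (55,60,65,70): barang('w17',st,(296,190,336,310),t)
import cv2; im=cv2.imread('pics/w17.png')[180:320,260:380]; cv2.imwrite('pics/w17c.png',cv2.resize(im,None,fx=4,fy=4))
"
```

```text
px [ 301  199   30  102 1200] img ang 11.886363 theta (np.float64(0.1534776052198623), np.float64(-42.5))
px [ 301  199   30  105 2084] img ang 5.2910504 theta (np.float64(0.17740238447633772), np.float64(-50.0))
px [ 301  198   30  106 2208] img ang 4.7564926 theta (np.float64(0.10390962520914115), np.float64(-50.5))
px [ 301  194   35  110 2333] img ang 3.590368 theta (np.float64(0.1401516371116429), np.float64(-51.5))
```

View pics/w17c.png

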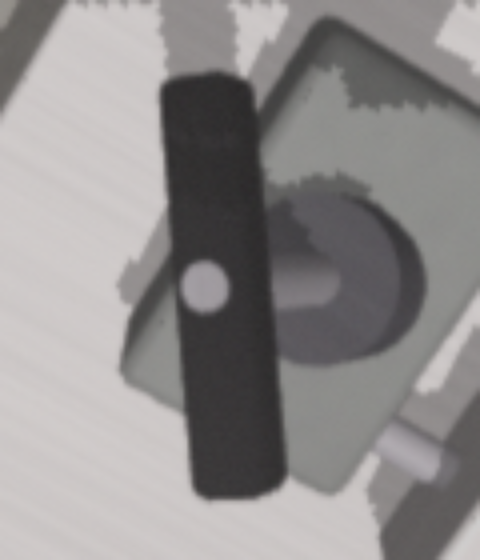

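```bash
python3 -c "
from plant import ctrl
ctrl.sign_off()"
```

```text
the job is handed in; nothing more can be done
```

The black rack is clamped against its stop and the job is handed in; I let go of the handle and lifted the gripper well clear. The clock read about 20 s at hand-in, against the 72 s limit.

- **Turning:** I turned the T-handle about 220° clockwise in total, regrasping it once part-way. The rack slid about 6.5 mm and then stopped. I turned the handle another 45–48° past that point, from the estimated contact angle.
- **Torque:** From that angle and the stated stiffness, I estimate the screw is about 0.15 N m above free turning. The last wrist readings fit that: 0.32–0.45 N m, against about 0.24 N m while sliding the rack.
- **Last checks:** After I let go, the rack was upright and had not moved since it stopped. The handle stayed where I left it, at about -50.5°. The bottle, jar, tip box and pink rack look unmoved in the scene picture.
- **Uncertainty:** Single torque readings were noisy, with scatter of roughly ±0.06 N m and some rest readings as low as 0.14–0.16 N m. Gripping the tilted handle with a vertical tool caused drag, and the sensor's reference point had to be inferred. I therefore relied mainly on the handle angle past contact, which I place within about 5°.

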